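Seat a brass blank in the corner of the engraving jig

TASK

On the leather-goods bench, load the oblong brass blank into the engraving jig by pushing it with the fingertips: first push it flat against the long rail, well short of the pocket, then slide it along the rail into the corner pocket until it is fully home, snug against both the rail and the end stop. Never grasp, lift or tip the blank, leave the round blank and the standing punch where they are, and do not disturb anything else on the bench.

Things in the scene. Friction and masses are not known exactly. Their poses are not given: they have to be found in the camera images.
- jig: aluminium bed plate fixed to the bench, 230 (its x) by 360 (its y) by 12 mm thick, with steel fences 12 high on top. Origin at the centre of its underside, z up: the bed's top is at z = 12, the fences' tops at z = 24. Its yaw varies by up to 0.28 rad; +x points away from the robot
- rail (a point): point on the rail's inner face, half-way along it, at bed level; jig frame (75, 0, 12) mm. The rail is the straight bar along the jig's y on the far (+x) side, its inner face at x = 75 looking to -x, from y = -170 to +170
- corner (a point): on the bed's top, where the centre of the oblong blank's underside lies when seated; jig frame (57, 122, 12) mm, axes as the jig's. The corner pocket: the rail (inner face x = 75), the end stop (inner face y = 150, x from -5 to 75) and the keeper lip; open only towards -y
- keeper (a point): the mouth end of the keeper lip's inner face, at bed level; jig frame (35, 130, 12) mm. The lip is a short bar parallel to the rail and 40 from it, y from 130 to 150; in front of it a slanted lead-in flares away from the rail, its inner face from there down to y = 114, x = 24
- blank: oblong brass blank with two dark dots on top, 36 (its x) by 56 (its y) by 14 mm high, 0.16 to 0.32 kg, loose on the bed; origin at the centre of its underside, z up. Starts away from the rail with its long side within 0.4 rad of the rail's direction, 95 to 230 mm along the rail from its seat. Friction coefficient 0.45 to 0.75
- disc: round brass blank, 42 mm across, 14 mm high, loose on the bed, not to be moved; origin at the centre of its underside. It and the oblong blank may swap places
- punch: steel hand punch standing upright on the bed, 30 mm wide at the foot, 56 mm tall, in the bed's +y, -x quarter, not to be moved; origin at the centre of its underside
- mallet: hammer with wooden handle; bystander on the bench beside the jig
- driver: screwdriver; bystander on the bench beside the jig
- glue: white glue bottle, 56 mm wide, 130 mm tall; bystander on the bench beside the jig
- rivets: open steel cup, 80 mm wide, 45 mm tall; bystander on the bench beside the jig
- cone: grey thread cone, 64 mm wide, 110 mm tall; bystander on the bench beside the jig
There are look-alikes about, which are no part of the job. Leave any grey or pink look-alike of the blank alone.

How it is judged:
By the outcome, as a careful person would: the job done as asked, in the order asked, and still so for the second after the job is handed in, with the robot touching nothing.
It also fails if it takes over 67 s, if anything falls off the work surface, if the arm or the gripper's body presses on something with over 40 N, if the wrist force passes 120 N, or if a joint passes its speed limit or range.

ROBOT

A 6-joint arm with a two-finger parallel gripper is mounted at the origin on the work surface. World frame = base frame: x ahead of the robot, y to its left, z up, the work surface at z = 0. Lengths are in m, angles in rad, forces in N, time in s.
With the tool pointing down it reaches from about 0.375 to 0.975 m from the base axis. Payload 3.8 kg.
Tool frame: the origin (TCP) lies on the centre line of the jaws, within the pads' length; the fingertips stand 14 mm ahead of it and the grasp point (between the pads) lies 5 mm behind it; z points along the fingers, y is the line along which they close (so a half turn about z gives the same grasp; the last joint's range is limited). The gripper opens to 85 mm and grips with 20 to 120 N. Pads are 22 mm wide; open, the fingers measure 114 mm over their backs; the gripper's body (76 mm by 85 mm) begins 54 mm behind the grasp point. The pads swing forward as they close: fully open they stand 13 mm farther back than shut.
Start: joints at [-1.295, 0.264, 1.604, -0, 1.274, -0.037], TCP at [0.208, -0.642, 0.245] pointing down, gripper open.
Joint ranges: [-2.63, 2.63], [-0.94, 2.18], [0.31, 2.57], [-1.31, 4.45], [0, 2.66], [-2.55, 2.55]. Speed limits (rad/s): [2.57, 2.57, 3.14, 3.14, 3.14, 3.14].

INTERFACE

Orientations are given as a rotation vector (axis times angle).
In Python, from workcell import bot, eyes, spot_in gives the robot as it stands.
- The arm moves only by the tool carry_out, never from a script. Its argument "series" is text: rows parted by semicolons, each of 4 numbers parted by spaces: the shift along the world's x, y, z in m, then the turn about the world's z in degrees. In form: tx ty tz roll; .... A call has 1 to 20 rows; each row shifts and turns the commanded pose from where the row before left it; what a row does not reach is not made up. A row lasts 1/8 s, in which the tool goes at most 62.5 mm and 10.7 degrees, less where a joint would pass 70% of its speed; a pose out of reach is approached as far as the arm can. A call is refused whole if a number of a shift passes 0.0625 or a number of a turn 10.7, either way. A call with a gripper value outside its range is refused whole. "jaw" is the gripper command: -1 is shut, 1 is fully open, values between are in proportion, set as the call begins (left out, the last holds). The fingers move at their own pace and stop on an object; "grip_force" is the grip in N (left out, the last holds). Time passes only in rows, so rows that do not move let the fingers close. It gives the time, the measured TCP pose, the force, the opening and the grip force at its end, in the units of the state.
- bot.read_state(): the state, without advancing time (a new reading comes with each control period).
- eyes.read_camera(name): name is "scene" or "side" or "wrist"; returns (picture, depth): 420x560x3 uint8, blue, green, red; 420x560 float32, m along the optical axis (not along the pixel's ray), 0 where there is no reading.
- eyes.get_calibration(name): a dict with "K" (3x3 intrinsics, pixels), "position" and "rotation" of the camera in the world; the wrist camera has in their place "T_tool_cam" (4x4, takes a point from camera to tool coordinates, whose origin is the TCP and whose axes are the flange's). Camera axes: x right, y down, z forward; pixel columns grow to the right and rows downward; lengths in m; the calibration is good to about 2 mm. A picture is of the moment at which its call begins: read the wrist's pose just before it. get_calibration takes no time and is no camera call.
- bot.finish_job(): hands the job in; it is judged then, once.
Trained networks look in the newest picture that a camera, given by its name, has taken for a name from the list of things; names that differ only in an ending like _2 or _b are one class to them, and where a whole thing is asked for, a point or a joint stands for the part that bears it (a point fixed in the world has none). Each returns a list of dicts, best first, with "score" (0 to 1); they miss things now and then, are a little off and sometimes report something else, mostly with a low value. They report only what shows in the picture. A call takes as long as a camera call. They do not tell look-alikes from the thing itself.
- spot_in(camera, target): "rect" ([centre column, centre row, width, height] in pixels, round what is visible of it).
The state is a dict: "time": time; "q": joint angles; "joint_vel": joint speeds; "joint_torque": joint torques, N m; "tool_pos": TCP position; "tcp_rot": TCP orientation; "wrist_force": force on the tool from outside, world axes, zero at the start; "torque": the same for the moment, N m; "width": opening from 0.0 (shut) to 1.0 (fully open); "grip_force": force on a finger pad.
Only numpy, scipy, OpenCV 4.12 (cv2) and the standard library are available. Lean on these libraries where they do the work, as an engineer would, in place of code of your own. Each camera call takes 0.05 s, during which the arm holds its last target. There are 200 camera calls.

## Working session

There is one attempt and no reset: what is moved stays moved. The work goes in short steps, Python scripts to look and compute and a tool call to move; the robot and the scene stay as the last step left them, time stands still between calls to the robot, and variables do not carry over. Pictures are saved under pics/ and viewed, at most 10 in all, crops included, and the job is handed in when it is done.

Besides the shell and the picture viewer there is one more tool, called after "Request:" as name(argument=value, ...) on one line, values as JSON. carry_out: Moves the arm, as the interface text tells. Its arguments: {"type":"object","properties":{"series":{"type":"string"},"jaw":{"type":"number"},"grip_force":{"type":"number"}},"required":["series"]}

```bash
mkdir -p pics
cat > h.py <<'E'
import numpy as np, cv2
from workcell import bot, eyes, spot_in
from scipy.spatial.transform import Rotation as R
def cam(n):
    s=bot.read_state(); im,d=eyes.read_camera(n); c=eyes.get_calibration(n); K=np.array(c["K"])
    if "T_tool_cam" in c:
        T=np.eye(4);T[:3,:3]=R.from_rotvec(s["tcp_rot"]).as_matrix();T[:3,3]=s["tool_pos"];T=T@np.array(c["T_tool_cam"])
    else:
        T=np.eye(4);r=np.array(c["rotation"]);T[:3,:3]=r if r.shape==(3,3) else R.from_rotvec(r).as_matrix();T[:3,3]=c["position"]
    return im,d,K,T
def cloud(d,K,T):
    v,u=np.mgrid[:d.shape[0],:d.shape[1]]
    p=np.stack([(u-K[0,2])/K[0,0]*d,(v-K[1,2])/K[1,1]*d,d],-1)
    return p@T[:3,:3].T+T[:3,3]
def topix(P,K,T):
    p=(np.atleast_2d(P)-T[:3,3])@T[:3,:3]; q=p@K.T; return q[:,:2]/q[:,2:]
E
python3 - <<'E'
from h import *
for n in("scene","side"):
    im,d,K,T=cam(n); cv2.imwrite(f"pics/{n}0.png",im); np.savez(f"{n}0.npz",im=im,d=d,K=K,T=T)
    P=cloud(d,K,T)
    print(n,T[:3,3].round(3))
    for t in("blank","disc","punch","jig","keeper"):
        for r in spot_in(n,t)[:3]:
            u,v=int(r["rect"][0]),int(r["rect"][1]); print(t,round(r["score"],2),np.round(r["rect"]),P[min(v,419),min(u,559)].round(3))
print(bot.read_state()["time"])
E
```

```text
scene [ 1.141 -0.147  0.982]
blank 0.82 [273. 249.  24.  18.] [ 0.545 -0.048  0.02 ]
blank 0.73 [312. 252. 160. 114.] [0.572 0.051 0.011]
blank 0.64 [238. 193.  21.  19.] [ 0.325 -0.107  0.013]
disc 0.78 [312. 237.  15.  16.] [0.532 0.061 0.026]
punch 0.72 [335. 200.  15.  20.] [0.441 0.148 0.045]
jig 0.58 [314. 250. 151. 114.] [0.566 0.055 0.01 ]
keeper 0.92 [315. 251. 160. 117.] [0.566 0.061 0.01 ]
keeper 0.26 [136. 253.  57.  88.] [ 0.462 -0.408  0.007]
side [-0.073  0.658  0.775]
blank 0.58 [317. 180.  15.  15.] [ 0.461 -0.212  0.015]
blank 0.53 [336. 216.  12.  19.] [ 0.322 -0.101  0.014]
blank 0.46 [265. 198.  22.  23.] [ 0.527 -0.032  0.022]
disc 0.47 [242. 214.  17.  14.] [0.53  0.062 0.027]
punch 0.58 [246. 244.   9.  23.] [0.428 0.158 0.049]
punch 0.31 [234. 224. 131. 103.] [0.531 0.095 0.009]
jig 0.82 [235. 224. 132. 105.] [0.529 0.094 0.013]
keeper 0.94 [235. 222. 130.  98.] [0.533 0.089 0.011]
keeper 0.72 [266. 195.  21.  16.] [ 0.532 -0.042  0.024]
keeper 0.42 [351. 156.  46.  44.] [ 0.449 -0.404  0.004]
0.6
```

View pics/scene0.png

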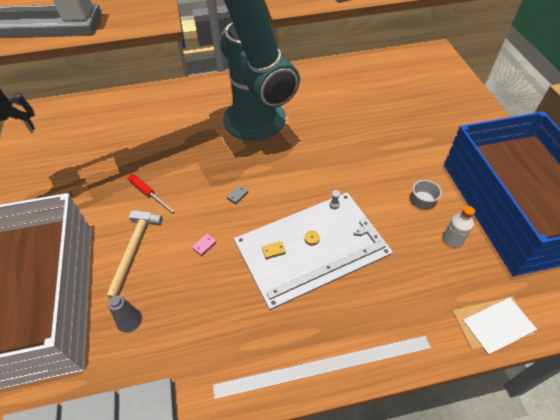

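View pics/side0.png

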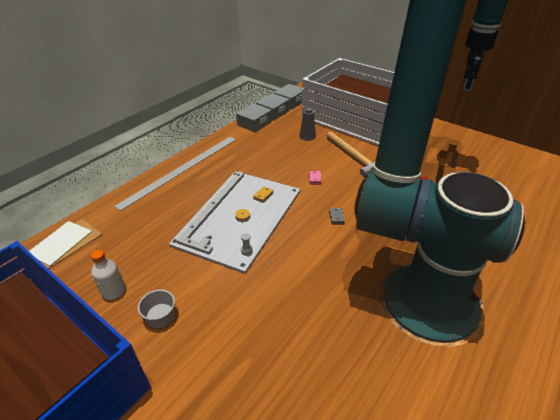

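Candidates: yellow oblong on the bed (scene 273,249), pink (204,244) and grey (238,193) on the bench. The brass one on the bed with two dots fits the description. I'll confirm it in a close wrist crop on the way.

Request:
carry_out(series="0.02 0.058 0.005 0; 0.02 0.058 0.005 0; 0.02 0.058 0.005 0; 0.02 0.058 0.005 0; 0.02 0.058 0.005 0; 0.02 0.058 0.005 0; 0.02 0.058 0.005 0; 0.02 0.058 0.005 0; 0.02 0.058 0.005 0; 0.02 0.058 0.005 0; 0.02 0.058 0.005 0; 0.02 0.03 0.005 0; 0 0 0 0", jaw=-1)

```text
time: 2.22
tool_pos: [0.4487, 0.0278, 0.3059]
tcp_rot: [-3.102, -0.496, -0.002]
wrist_force: [-0.8, -0.8, 0.3]
width: -0.002
grip_force: 0.0
```

Run:
```python
from h import *
s=bot.read_state();print(s["tool_pos"],s["tcp_rot"],s["time"]);print(np.round(eyes.get_calibration("wrist")["T_tool_cam"],3))
im,d,K,T=cam("wrist"); np.savez("w0.npz",im=im,d=d,K=K,T=T); cv2.imwrite("pics/w0.png",im)
P=cloud(d,K,T)
print(T[:3,3].round(3))
for t in("blank","disc","punch","corner","keeper","rail"):
    for r in spot_in("wrist",t)[:3]:
        u,v=int(r["rect"][0]),int(r["rect"][1]); print(t,round(r["score"],2),np.round(r["rect"]),P[min(v,419),min(u,559)].round(3))
```

```text
[0.44869947 0.02782598 0.30593046] [-3.10203914e+00 -4.95894693e-01 -2.08314853e-03] 2.225
[[ 0.001 -0.955 -0.295  0.076]
 [ 1.     0.001  0.001  0.001]
 [-0.001 -0.295  0.955 -0.128]
 [ 0.     0.     0.     1.   ]]
[0.521 0.051 0.434]
blank 0.85 [461. 203.  44.  35.] [ 0.479 -0.226  0.013]
blank 0.79 [361. 116.  53.  40.] [ 0.544 -0.046  0.026]
blank 0.62 [343. 272.  43.  32.] [ 0.329 -0.11   0.013]
punch 0.68 [183. 152.  39.  26.] [0.439 0.144 0.067]
corner 0.74 [292.  93. 304. 187.] [0.542 0.045 0.024]
keeper 0.69 [292.  94. 310. 188.] [0.54  0.045 0.026]
rail 0.97 [291.  94. 305. 188.] [0.542 0.045 0.024]
rail 0.31 [472. 327.  20.  67.] [ 0.293 -0.353 -0.   ]
```

View pics/w0.png

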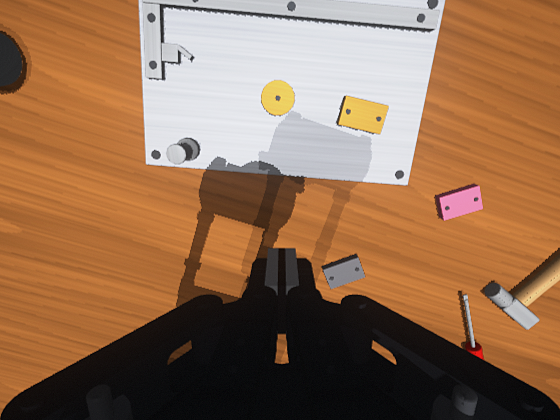

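The brass blank with two dots is at (362,115), the disc at (278,98), the punch at (183,150), and the pink and grey look-alikes are off the bed. I'll shift forward to get the whole jig in view.

Request:
carry_out(series="0.045 0.01 0 0; 0.045 0.01 0 0; 0 0 0 0; 0 0 0 0")

```text
time: 3.08
tool_pos: [0.537, 0.045, 0.3048]
tcp_rot: [-3.103, -0.488, 0.003]
wrist_force: [-0.0, 0.2, 0.8]
width: -0.002
grip_force: 0.0
```

```bash
cat > fit.py <<'E'
from h import *
def ray(uv,K,T,z):
    uv=np.atleast_2d(uv).astype(float); r=np.c_[(uv-K[[0,1],[2,2]])/K[[0,1],[0,1]],np.ones(len(uv))]@T[:3,:3].T
    return T[:3,3]+r*((z-T[2,3])/r[:,2])[:,None]
def blank(im,K,T):
    h=cv2.cvtColor(im,cv2.COLOR_BGR2HSV); m=cv2.inRange(h,(18,130,60),(35,255,255))
    out=[]
    for c in cv2.findContours(m,cv2.RETR_EXTERNAL,cv2.CHAIN_APPROX_NONE)[0]:
        if cv2.contourArea(c)<150: continue
        w=ray(c[:,0],K,T,0.026)[:,:2]; out.append((cv2.minAreaRect((w*1000).astype(np.float32)),cv2.contourArea(c),c[:,0].mean(0)))
    return out
E
python3 - <<'E'
from fit import *
im,d,K,T=cam("wrist"); np.savez("w1.npz",im=im,d=d,K=K,T=T); cv2.imwrite("pics/w1.png",im)
for b in blank(im,K,T): print(b)
P=cloud(d,K,T); print(T[:3,3].round(3))
h=cv2.cvtColor(im,cv2.COLOR_BGR2HSV)
m=((h[...,1]<40)&(h[...,2]>110)&(P[...,0]>.38)).astype(np.uint8)
m=cv2.morphologyEx(m,cv2.MORPH_CLOSE,np.ones((9,9)))
n,l,st,c=cv2.connectedComponentsWithStats(m); k=1+st[1:,4].argmax(); print(st[k])
cs=max(cv2.findContours((l==k).astype(np.uint8),cv2.RETR_EXTERNAL,cv2.CHAIN_APPROX_NONE)[0],key=cv2.contourArea)
w=ray(cs[:,0],K,T,0.012)[:,:2]*1000; print(cv2.minAreaRect(w.astype(np.float32)))
E
```

```text
(((546.5531616210938, -47.502845764160156), (35.43285369873047, 55.3089714050293), 5.492611885070801), 1014.5, array([349.384, 182.736]))
(((533.0114135742188, 60.46355056762695), (38.50431442260742, 39.24553298950195), 61.70737075805664), 371.0, array([267.76506024, 169.1686747 ]))
[0.61  0.068 0.432]
[  136    51   290   193 44010]
((544.4531860351562, 54.19242858886719), (237.946044921875, 357.2455749511719), 13.624738693237305)
```

View pics/w1.png

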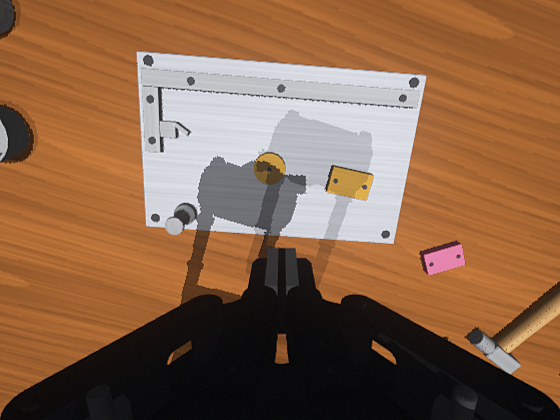

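```bash
cat >> fit.py <<'E'
def jig(im,K,T,P):
    from scipy.optimize import least_squares
    h=cv2.cvtColor(im,cv2.COLOR_BGR2HSV)
    m=((h[...,1]<40)&(h[...,2]>110)&(P[...,0]>.38)).astype(np.uint8)
    m=cv2.morphologyEx(m,cv2.MORPH_CLOSE,np.ones((9,9)))
    n,l,st,c=cv2.connectedComponentsWithStats(m); k=1+st[1:,4].argmax()
    cs=max(cv2.findContours((l==k).astype(np.uint8),cv2.RETR_EXTERNAL,cv2.CHAIN_APPROX_NONE)[0],key=cv2.contourArea)
    w=ray(cs[:,0],K,T,0.012)[:,:2]
    def f(p):
        c,s=np.cos(p[2]),np.sin(p[2]); q=(w-p[:2])@np.array([[c,-s],[s,c]])
        a=np.abs(q)-[.115,.18]; return np.where((a>0).all(1),np.hypot(*a.T),a.max(1))
    r=least_squares(f,[.548,.054,.238],loss="cauchy",f_scale=.001); return r.x,np.median(np.abs(f(r.x)))
E
python3 - <<'E'
from fit import *
z=np.load("w1.npz"); im,d,K,T=[z[k] for k in("im","d","K","T")]
p,e=jig(im,K,T,cloud(d,K,T)); print(p,e)
c,s=np.cos(p[2]),np.sin(p[2]); A=np.array([[c,-s],[s,c]])
tj=lambda q:(np.array(q)-p[:2])@A
print("blank",tj([.5465,-.0475])*1000,"yaw",5.49-np.degrees(p[2]),"disc",tj([.533,.0605])*1000)
I=cv2.resize(im,None,fx=3,fy=3)
J=lambda x,y,z:np.r_[p[:2]+A@[x,y],z]
def ln(q,z,col): cv2.polylines(I,[np.int32(topix([J(x/1e3,y/1e3,z) for x,y in q],K,T)*3+1)],False,col,1)
ln([(-115,-180),(115,-180),(115,180),(-115,180),(-115,-180)],.012,(0,0,255))
ln([(75,-170),(75,150),(-5,150)],.024,(0,255,0)); ln([(35,150),(35,130),(24,114)],.024,(255,0,0))
cv2.imwrite("pics/fit.png",I[120:720,380:1180])
E
```

```text
[0.54839268 0.05328629 0.23720393] 0.0008956736907337337
blank [-25.52303013 -97.51939765] yaw -8.100784166938798 disc [-13.26655053  10.62878175]
```

View pics/fit.png

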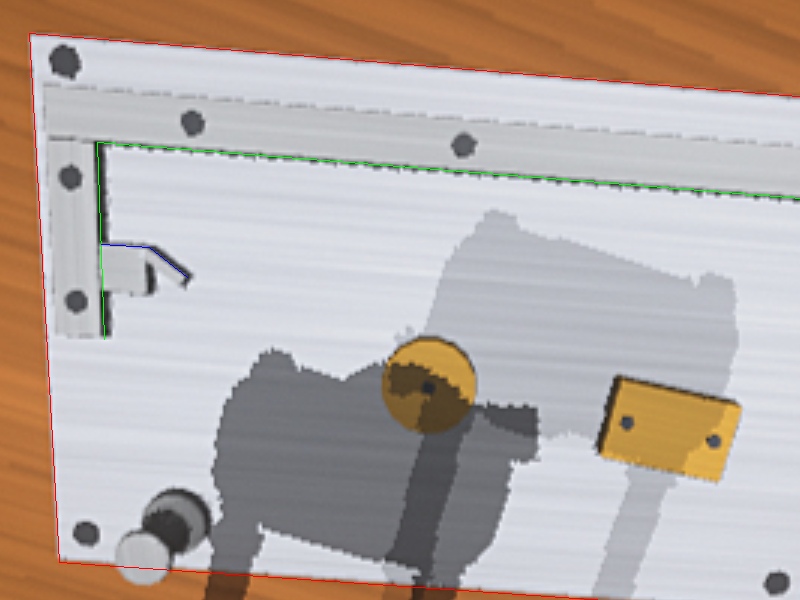

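The overlay fits to about 1 mm. In the jig frame the blank is at (-25.5, -97.5) mm, yaw −8°, and the disc is at (-13, 11) mm. I'll go down behind the blank, on its −x side.

Request:
carry_out(series="-0.012 -0.0267 -0.02 -1.1; -0.012 -0.0267 -0.05 -1.1; -0.012 -0.0267 -0.05 -1.1; -0.012 -0.0267 -0.06 -1; 0 0 -0.05 0; 0 0 -0.03 0; 0 0 0 0; 0 0 0 0", jaw=-1, grip_force=60)

```text
time: 4.12
tool_pos: [0.4913, -0.0596, 0.0508]
tcp_rot: [3.119, 0.372, 0.004]
wrist_force: [0.3, -0.4, -0.4]
width: -0.002
grip_force: 0.0
```

```bash
cat > st.py <<'E'
from fit import *
p=np.array([.54839,.05329,.2372]); c,s=np.cos(p[2]),np.sin(p[2]); A=np.array([[c,-s],[s,c]])
def rep():
    s=bot.read_state(); t=np.array(s["tool_pos"]); Rm=R.from_rotvec(s["tcp_rot"]).as_matrix()
    print("t",round(s["time"],2),"tool jig mm",((t[:2]-p[:2])@A*1000).round(1),"z",t[2].round(4),"yaw rel",(np.degrees(np.arctan2(Rm[1,0],Rm[0,0]))-13.59).round(2),"F jig",(np.array(s["wrist_force"])[:2]@A).round(1),"tilt",Rm[2].round(3))
def look(name=None):
    for n in (["wrist","scene","side"] if name is None else [name]):
        im,d,K,T=cam(n); cv2.imwrite(f"pics/l_{n}.png",im)
        for b in blank(im,K,T):
            q=np.array(b[0][0])/1000; print(n,"obj jig",((q-p[:2])@A*1000).round(1),np.round(b[0][1],1),"ang",round(b[0][2]-13.59,1))
    return im,d,K,T
E
python3 - <<'E'
from st import *
rep(); look()
E
```

```text
t 4.12 tool jig mm [-82.  -96.3] z 0.0508 yaw rel 0.02 F jig [ 0.2 -0.5] tilt [ 0.002  0.001 -1.   ]
wrist obj jig [-26.2 -98.1] [35.1 54.9] ang -8.2
wrist obj jig [-14.4   8.1] [42.2 41.1] ang 73.0
scene obj jig [-22.8 -99.1] [37.2 52.6] ang -7.8
```

Request:
carry_out(series="0.0004 -0.0015 -0.01 0; 0 0 -0.009 0; 0 0 0 0; 0.0097 0.00235 0 0; 0.0097 0.00235 0 0; 0.0097 0.00235 0 0; 0.0078 0.0019 0 0; 0.0078 0.0019 0 0; 0.0078 0.0019 0 0; 0.0078 0.0019 0 0; 0.0078 0.0019 0 0; 0.0078 0.0019 0 0; 0.0078 0.0019 0 0; 0.0078 0.0019 0 0; 0 0 0 0; 0 0 0 0")

```text
time: 6.28
tool_pos: [0.583, -0.0385, 0.0303]
tcp_rot: [3.119, 0.373, 0.002]
wrist_force: [-0.9, 0.7, -1.2]
width: 0.001
grip_force: 0.0
```

Run:
```python
from st import *
rep(); look()
```

```text
t 6.28 tool jig mm [ 12.  -97.4] z 0.0303 yaw rel 0.03 F jig [-0.7  0.9] tilt [ 0.001  0.    -1.   ]
wrist obj jig [-10.6   8.4] [47.3 40.7] ang -6.7
wrist obj jig [ 44.7 -95.3] [37.1 54.7] ang 0.6
scene obj jig [ 46.2 -95.7] [36.2 55.1] ang -0.0
```

Request:
carry_out(series="0.0039 0.0009 0 0; 0.0039 0.0009 0 0; 0.0019 0.0005 0 0; 0.001 0.0002 0 0; 0.001 0.0002 0 0; 0 0 0 0; 0 0 0 0")

```text
time: 7.3
tool_pos: [0.5942, -0.0358, 0.03]
tcp_rot: [-3.119, -0.373, -0.0]
wrist_force: [-2.3, 0.1, -0.6]
width: -0.003
grip_force: 0.8
```

Run:
```python
from st import *
rep(); look()
```

```text
t 7.3 tool jig mm [ 23.5 -97.4] z 0.03 yaw rel 0.03 F jig [-2.2  0.6] tilt [ 0.  0. -1.]
wrist obj jig [-7.1  6.9] [31.9 50. ] ang 30.4
wrist obj jig [ 54.9 -95.5] [37.3 54.8] ang 0.5
scene obj jig [ 56.2 -96. ] [36.2 53.8] ang -0.5
```

Almost there. I'll press on slowly until the force shows the rail.

Request:
carry_out(series="0.001 0.0002 0 0; 0.001 0.0002 0 0; 0.001 0.0002 0 0; 0 0 0 0")

```text
time: 7.95
tool_pos: [0.5973, -0.0352, 0.0301]
tcp_rot: [-3.119, -0.373, -0.001]
wrist_force: [-1.3, -0.3, -1.0]
width: -0.001
grip_force: 0.5
```

Request:
carry_out(series="0.001 0.0002 0 0; 0.001 0.0002 0 0; 0 0 0 0")

```text
time: 8.32
tool_pos: [0.5984, -0.035, 0.03]
tcp_rot: [-3.119, -0.373, 0.002]
wrist_force: [-4.6, -0.3, 2.0]
width: 0.001
grip_force: 2.4
```

Run:
```python
from st import *
rep(); look()
```

```text
t 8.32 tool jig mm [ 27.9 -97.5] z 0.03 yaw rel 0.04 F jig [-4.5  0.8] tilt [-0.001 -0.    -1.   ]
wrist obj jig [-5.4  7.1] [28.2 51.4] ang 29.0
wrist obj jig [ 58.4 -95.7] [35.5 54.9] ang 0.1
scene obj jig [ 59.3 -96.2] [34.1 53.6] ang -0.5
```

Request:
carry_out(series="0.001 0.0002 0 0; 0.001 0.0002 0 0; 0 0 0 0")

```text
time: 8.85
tool_pos: [0.5985, -0.0349, 0.03]
tcp_rot: [-3.119, -0.373, 0.009]
wrist_force: [-9.6, -2.6, 7.9]
width: 0.001
grip_force: 5.4
```

Request:
carry_out(series="-0.0122 -0.003 0 0; -0.0122 -0.003 0 0; 0 0 0.0225 0; 0 0 0.0225 0; 0.0213 -0.0156 0 0; 0.0213 -0.0156 0 0; 0.0213 -0.0156 0 0; 0 0 0 0; 0 0 -0.015 0; 0 0 0 0")

```text
time: 10.1
tool_pos: [0.6378, -0.0864, 0.0576]
tcp_rot: [-3.118, -0.373, 0.007]
wrist_force: [-1.5, -0.2, -0.6]
width: 0.0
grip_force: 0.0
```

Run:
```python
from st import *
rep(); look()
```

```text
t 10.1 tool jig mm [  54.1 -156.8] z 0.0576 yaw rel 0.05 F jig [-1.5  0.2] tilt [-0.004 -0.002 -1.   ]
wrist obj jig [-12.9   1.8] [28.4 44.9] ang 75.1
wrist obj jig [ 58.8 -97.5] [34.7 57. ] ang 0.2
scene obj jig [ 58.9 -96.5] [33.  53.4] ang 0.3
```

Request:
carry_out(series="0.0005 0 -0.014 0; 0.0005 0 -0.013 0; 0 0 0 0; -0.0021 0.0098 0 0; -0.001 0.0049 0 0; -0.001 0.0049 0 0; -0.0021 0.0098 0 0; -0.0021 0.0098 0 0; -0.0021 0.0098 0 0; -0.0021 0.0098 0 0; -0.0021 0.0098 0 0; -0.0021 0.0098 0 0; -0.0021 0.0098 0 0; 0 0 0 0; 0 0 0 0")

```text
time: 12.12
tool_pos: [0.6217, 0.001, 0.0335]
tcp_rot: [3.119, 0.373, -0.003]
wrist_force: [-4.3, -4.2, 6.0]
width: 0.001
grip_force: 3.5
```

Run:
```python
from st import *
rep(); look()
```

```text
t 12.12 tool jig mm [ 59.  -68.1] z 0.0335 yaw rel 0.06 F jig [-5.1 -3. ] tilt [-0.002  0.    -1.   ]
wrist obj jig [ 59.1 -34.7] [35.1 54.7] ang 0.1
```

Request:
carry_out(series="-0.0029 -0.0007 0 0; -0.001 -0.0002 0 0; 0 0 0 0")

```text
time: 12.65
tool_pos: [0.6195, 0.0005, 0.0336]
tcp_rot: [-3.119, -0.372, -0.002]
wrist_force: [2.9, 1.2, 2.9]
width: -0.003
grip_force: 1.4
```

Run:
```python
from st import *
rep()
im,_,_,_=look("side"); cv2.imwrite("pics/s1.png",cv2.resize(im[150:290,170:320],None,fx=4,fy=4,interpolation=cv2.INTER_CUBIC))
```

```text
t 12.65 tool jig mm [ 56.7 -68. ] z 0.0336 yaw rel 0.02 F jig [3.1 0.5] tilt [ 0.002 -0.    -1.   ]
```

View pics/s1.png

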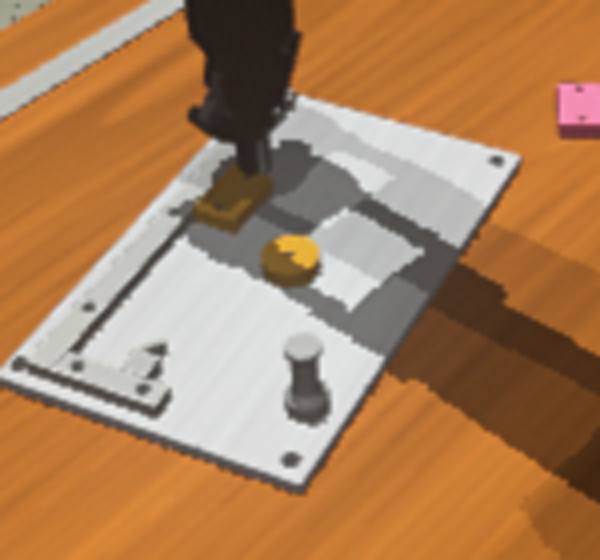

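Request:
carry_out(series="0.0012 -0.0049 0 0; 0 0 0 0; 0 0 0 0")

```text
time: 13.08
tool_pos: [0.6191, -0.0052, 0.0322]
tcp_rot: [-3.119, -0.372, 0.003]
wrist_force: [-0.2, 0.2, 0.6]
width: 0.003
grip_force: 0.0
```

Run:
```python
from st import *
rep(); im,_,_,_=look("wrist"); cv2.imwrite("pics/w2.png",cv2.resize(im[130:330,180:400],None,fx=3,fy=3))
```

```text
t 13.07 tool jig mm [ 55.  -73.4] z 0.0322 yaw rel 0.03 F jig [-0.2  0.3] tilt [-0.002 -0.    -1.   ]
wrist obj jig [ 58.9 -34.8] [37.  55.4] ang -1.6
```

View pics/w2.png

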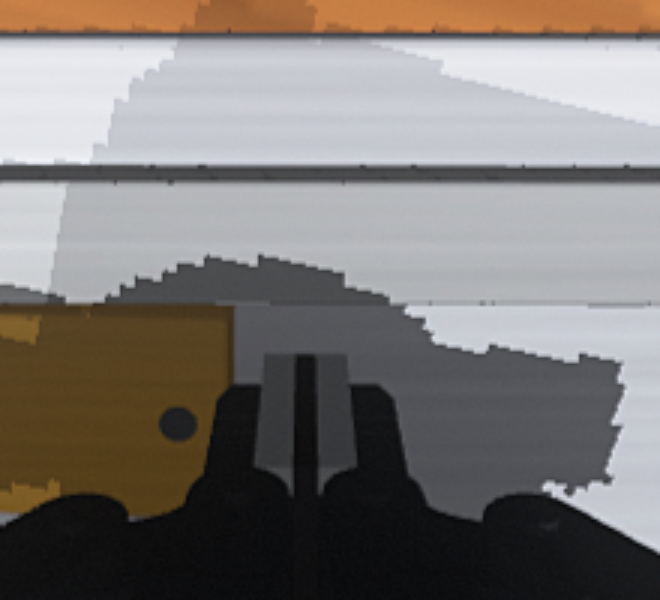

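The finger backs sit above the pads and were brushing the blank's top. I'll raise 2.5 mm so only the pads push the end face.

Request:
carry_out(series="0.001 0.0002 0.0025 0; 0 0 0 0; -0.0011 0.0049 0 0; -0.0011 0.0049 0 0; -0.0023 0.0097 0 0; -0.0023 0.0097 0 0; -0.0023 0.0097 0 0; -0.0023 0.0097 0 0; -0.0023 0.0097 0 0; -0.0023 0.0097 0 0; -0.0023 0.0097 0 0; 0 0 0 0; 0 0 0 0")

```text
time: 14.75
tool_pos: [0.6025, 0.0733, 0.0354]
tcp_rot: [-3.119, -0.373, 0.001]
wrist_force: [0.5, -0.0, -0.4]
width: -0.002
grip_force: 0.0
```

Run:
```python
from st import *
rep(); look()
```

```text
t 14.75 tool jig mm [57.3  6.8] z 0.0354 yaw rel 0.04 F jig [ 0.5 -0.1] tilt [-0. -0. -1.]
wrist obj jig [9.5 5.9] [15.6  7. ] ang 0.1
wrist obj jig [58.2 41.5] [36.9 55.3] ang 0.1
```

Request:
carry_out(series="-0.0023 0.0097 0 0; -0.0023 0.0097 0 0; -0.0023 0.0097 0 0; -0.0023 0.0097 0 0; -0.0023 0.0097 0 0; -0.0023 0.0097 0 0; -0.0012 0.0049 0 0; -0.0009 0.0039 0 0; 0 0 0 0; 0 0 0 0")

```text
time: 16.15
tool_pos: [0.5869, 0.1401, 0.0357]
tcp_rot: [-3.119, -0.372, -0.0]
wrist_force: [-0.1, -0.1, 0.2]
width: -0.003
grip_force: 0.0
```

Run:
```python
from st import *
rep(); look()
```

```text
t 16.15 tool jig mm [57.9 75.3] z 0.0357 yaw rel 0.01 F jig [-0.1 -0.1] tilt [ 0. -0. -1.]
wrist obj jig [ 8.3 18.7] [18.4  4.2] ang 50.4
wrist obj jig [ 58.6 109.3] [37.  54.9] ang 0.1
side obj jig [ 52.2 115.5] [38.5 60.4] ang 0.1
```

Request:
carry_out(series="-0.0007 0.0029 0 0; -0.0007 0.0029 0 0; -0.0007 0.0029 0 0; -0.0005 0.0019 0 0; -0.0002 0.001 0 0; -0.0002 0.001 0 0; -0.0002 0.001 0 0; 0 0 0 0")

```text
time: 17.3
tool_pos: [0.5837, 0.1537, 0.0356]
tcp_rot: [-3.119, -0.373, -0.0]
wrist_force: [-1.4, -1.7, 0.3]
width: -0.003
grip_force: 0.8
```

Request:
carry_out(series="-0.0002 0.001 0 0; -0.0002 0.001 0 0; 0 0 0 0")

```text
time: 17.68
tool_pos: [0.5834, 0.1548, 0.0356]
tcp_rot: [3.118, 0.373, 0.0]
wrist_force: [1.6, -4.5, 1.2]
width: -0.0
grip_force: 2.7
```

Run:
```python
from st import *
rep(); look()
```

```text
t 17.68 tool jig mm [57.9 90.4] z 0.0356 yaw rel 0.06 F jig [ 0.5 -4.7] tilt [-0.     0.001 -1.   ]
wrist obj jig [ 58.7 123.6] [37.  55.1] ang 0.0
side obj jig [ 52.4 127.1] [37.4 54. ] ang 0.1
```

Request:
carry_out(series="-0.0002 0.001 0 0; -0.0002 0.001 0 0; 0 0 0 0")

```text
time: 18.2
tool_pos: [0.5833, 0.155, 0.0356]
tcp_rot: [3.115, 0.374, 0.0]
wrist_force: [0.9, -11.8, 0.5]
width: -0.001
grip_force: 5.8
```

Stalled against the end stop. I'll back off, lift, and look from above.

Request:
carry_out(series="0.0024 -0.0097 0 0; 0.0047 -0.0194 0 0; 0 0 0.05 0; -0.02 -0.01 0.06 0; -0.02 0.02 0.06 0; 0 0 0 0; 0 0 0 0")

```text
time: 19.08
tool_pos: [0.5515, 0.1372, 0.2006]
tcp_rot: [-3.119, -0.373, -0.001]
wrist_force: [-0.3, -0.4, 0.8]
width: -0.001
grip_force: 0.0
```

Run:
```python
from st import *
rep(); im,d,K,T=look("wrist")
u=topix([np.r_[p[:2]+A@[.057,.122],.026]],K,T)[0].astype(int); print(u)
I=cv2.resize(im[max(0,u[1]-80):u[1]+110,max(0,u[0]-80):u[0]+120],None,fx=4,fy=4,interpolation=cv2.INTER_CUBIC)[:600,:800]
cv2.imwrite("pics/w3.png",I)
```

```text
t 19.07 tool jig mm [22.8 80.9] z 0.2006 yaw rel 0.03 F jig [-0.3 -0.3] tilt [ 0. -0. -1.]
wrist obj jig [-13.8  10.5] [40.2 40. ] ang 48.1
wrist obj jig [ 56.7 123.9] [35.3 54.9] ang 0.1
[237 153]
```

View pics/w3.png

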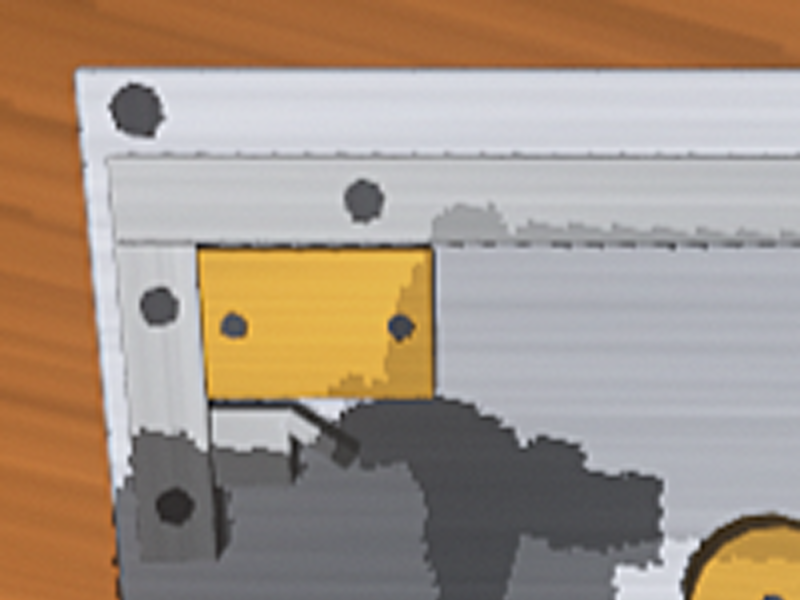

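The blank sits in the corner with a thin dark line along the rail. A gentle nudge towards the rail will make it snug: descend on its −x side at jig y≈103, clear of the lead-in.

Request:
carry_out(series="-0.0128 0.0197 -0.03 0; 0 0 -0.05 0; 0 0 -0.05 0; 0 0 0 0; 0 0 -0.02 0; 0 0 0 0; 0 0 0 0")

```text
time: 20.0
tool_pos: [0.5398, 0.1574, 0.0521]
tcp_rot: [-3.119, -0.372, -0.002]
wrist_force: [-0.7, 0.8, 0.2]
width: -0.001
grip_force: 0.0
```

Run:
```python
from st import *
rep()
```

```text
t 20.0 tool jig mm [ 16.1 103.2] z 0.0521 yaw rel 0.02 F jig [-0.5  1. ] tilt [ 0.002 -0.    -1.   ]
```

Request:
carry_out(series="-0.001 -0.0005 -0.0165 0; 0 0 0 0; 0.0029 0.0007 0 0; 0.0029 0.0007 0 0; 0.0029 0.0007 0 0; 0.0015 0.0004 0 0; 0.001 0.0002 0 0; 0.001 0.0002 0 0; 0 0 0 0")

```text
time: 21.12
tool_pos: [0.55, 0.1597, 0.0342]
tcp_rot: [3.119, 0.373, -0.0]
wrist_force: [-0.2, -0.7, -0.3]
width: -0.003
grip_force: 0.0
```

Run:
```python
from st import *
rep()
```

```text
t 21.12 tool jig mm [ 26.6 103. ] z 0.0342 yaw rel 0.03 F jig [-0.4 -0.6] tilt [-0.  0. -1.]
```

Request:
carry_out(series="0.001 0.0002 0 0; 0.001 0.0002 0 0; 0.001 0.0002 0 0; 0 0 0 0")

```text
time: 21.62
tool_pos: [0.5518, 0.1596, 0.0338]
tcp_rot: [3.119, 0.373, -0.005]
wrist_force: [-5.0, -2.6, 3.4]
width: -0.004
grip_force: 2.6
```

Request:
carry_out(series="0.001 0.0002 0 0; 0.001 0.0002 0 0; 0 0 0 0")

```text
time: 22.0
tool_pos: [0.5519, 0.1597, 0.0335]
tcp_rot: [3.118, 0.373, -0.011]
wrist_force: [-9.8, -3.6, 7.0]
width: -0.0
grip_force: 4.7
```

Run:
```python
from st import *
rep()
```

```text
t 22.0 tool jig mm [ 28.5 102.6] z 0.0335 yaw rel 0.04 F jig [-10.4  -1.2] tilt [-0.007  0.    -1.   ]
```

Snug on the rail. I'll back off and recheck the end-stop contact once more.

Request:
carry_out(series="-0.0073 -0.0018 0 0; -0.0073 -0.0018 0 0; 0 0 0.045 0; 0.0236 -0.0103 0 0; 0.0236 -0.0103 0 0; 0 0 0 0; 0 0 -0.0435 0; 0 0 0 0; 0 0 0 0")

```text
time: 23.12
tool_pos: [0.5871, 0.1368, 0.036]
tcp_rot: [-3.119, -0.373, 0.001]
wrist_force: [-0.3, 0.6, 0.1]
width: 0.0
grip_force: 0.0
```

Run:
```python
from st import *
rep(); look("wrist")
```

```text
t 23.12 tool jig mm [57.2 72.1] z 0.036 yaw rel 0.05 F jig [-0.2  0.7] tilt [-0.001 -0.    -1.   ]
wrist obj jig [ 8.  16.2] [19.8  4.2] ang 50.1
wrist obj jig [ 59.1 122.2] [36.7 56.9] ang 1.6
```

Request:
carry_out(series="-0.0012 0.0049 0 0; -0.0012 0.0049 0 0; -0.0009 0.0039 0 0; -0.0005 0.0019 0 0; -0.0002 0.001 0 0; -0.0002 0.001 0 0; -0.0002 0.001 0 0; -0.0002 0.001 0 0; 0 0 0 0")

```text
time: 24.3
tool_pos: [0.5829, 0.1545, 0.0356]
tcp_rot: [3.117, 0.373, -0.001]
wrist_force: [0.0, -6.6, 0.9]
width: 0.001
grip_force: 3.2
```

Run:
```python
from st import *
rep(); look("wrist")
```

```text
t 24.3 tool jig mm [57.4 90.2] z 0.0356 yaw rel 0.07 F jig [-1.5 -6.5] tilt [-0.001  0.002 -1.   ]
wrist obj jig [ 58.7 123.7] [36.9 54.8] ang 0.1
```

Request:
carry_out(series="-0.0002 0.001 0 0; -0.0002 0.001 0 0; 0 0 0 0")

```text
time: 24.72
tool_pos: [0.5826, 0.1547, 0.0356]
tcp_rot: [3.114, 0.374, -0.002]
wrist_force: [1.2, -12.4, 2.1]
width: -0.002
grip_force: 6.1
```

Request:
carry_out(series="0.0024 -0.0097 0 0; 0.0047 -0.0194 0 0; 0 0 0.05 0; -0.02 -0.01 0.06 0; -0.02 0.02 0.06 0; 0 0 0 0; 0 0 0 0")

```text
time: 25.6
tool_pos: [0.5514, 0.1377, 0.2008]
tcp_rot: [-3.119, -0.373, -0.001]
wrist_force: [-0.1, 0.7, -0.1]
width: -0.001
grip_force: 0.0
```

Run:
```python
from st import *
rep(); im,d,K,T=look("wrist")
u=topix([np.r_[p[:2]+A@[.057,.122],.026]],K,T)[0].astype(int); print(u)
cv2.imwrite("pics/w4.png",cv2.resize(im[u[1]-45:u[1]+45,u[0]-60:u[0]+60],None,fx=6,fy=6,interpolation=cv2.INTER_CUBIC))
```

```text
t 25.6 tool jig mm [22.8 81.3] z 0.2008 yaw rel 0.03 F jig [0.1 0.7] tilt [ 0.001 -0.    -1.   ]
wrist obj jig [-13.9  10.7] [40.6 39.7] ang 29.1
wrist obj jig [ 57.2 123.5] [35.7 55.6] ang 1.4
[238 153]
```

View pics/w4.png

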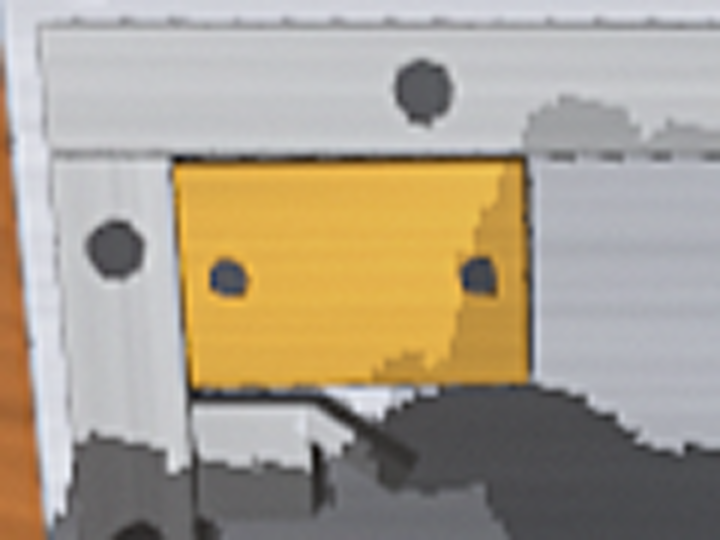

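The nudge left a tilt of about 1°, with the leading end slightly off the rail, because the finger backs bore on the top again. I'll repeat the nudge higher and a bit firmer to square it to the rail.

Request:
carry_out(series="-0.0128 0.0197 -0.03 0; 0 0 -0.05 0; 0 0 -0.05 0; 0 0 -0.02 0; 0 0 0 0; -0.001 0 -0.0132 0; 0 0 0 0; 0.0029 0.0007 0 0; 0.0029 0.0007 0 0; 0.0029 0.0007 0 0; 0.0015 0.0004 0 0; 0.001 0.0002 0 0; 0 0 0 0")

```text
time: 27.28
tool_pos: [0.5488, 0.1605, 0.0376]
tcp_rot: [-3.119, -0.373, 0.0]
wrist_force: [0.6, -0.9, -0.1]
width: -0.0
grip_force: 0.0
```

Run:
```python
from st import *
rep()
```

```text
t 27.27 tool jig mm [ 25.6 104.1] z 0.0376 yaw rel 0.03 F jig [ 0.3 -1. ] tilt [-0. -0. -1.]
```

Request:
carry_out(series="0.001 0.0002 0 0; 0.001 0.0002 0 0; 0.001 0.0002 0 0; 0.001 0.0002 0 0; 0.001 0.0002 0 0; 0 0 0 0")

```text
time: 28.02
tool_pos: [0.5523, 0.1609, 0.0373]
tcp_rot: [3.119, 0.373, -0.005]
wrist_force: [-5.5, -3.1, 3.5]
width: 0.005
grip_force: 3.6
```

Run:
```python
from st import *
rep()
```

```text
t 28.02 tool jig mm [ 29.1 103.7] z 0.0373 yaw rel 0.04 F jig [-6.1 -1.8] tilt [-0.003  0.    -1.   ]
```

Request:
carry_out(series="0.001 0.0002 0 -0.6; 0.001 0.0002 0 -0.6; 0.001 0.0002 0 0; 0 0 0 0")

```text
time: 28.52
tool_pos: [0.5526, 0.1611, 0.0371]
tcp_rot: [3.122, 0.34, -0.014]
wrist_force: [-12.4, -1.8, 11.3]
width: -0.001
grip_force: 8.5
```

Run:
```python
from st import *
rep(); look("wrist")
```

```text
t 28.52 tool jig mm [ 29.4 103.8] z 0.0371 yaw rel -1.16 F jig [-12.5   1.1] tilt [-0.009  0.    -1.   ]
wrist obj jig [-3.6  8.6] [47.7 26.5] ang 57.8
wrist obj jig [ 58.6 123.6] [36.3 54.9] ang 1.5
```

Request:
carry_out(series="-0.0073 -0.0018 0 0; -0.0073 -0.0018 0 0; 0 0 0.05 0.6; 0.005 -0.011 0.06 0.6; 0.005 -0.01 0.053 0; 0 0 0 0; 0 0 0 0")

```text
time: 29.45
tool_pos: [0.552, 0.1375, 0.2004]
tcp_rot: [-3.119, -0.372, -0.001]
wrist_force: [0.1, 0.2, -0.3]
width: 0.0
grip_force: 0.0
```

Run:
```python
from st import *
rep(); im,d,K,T=look("wrist")
def edges(im,K,T):  # top outline fitted by lines, world yaw of long edges & rail
    h=cv2.cvtColor(im,cv2.COLOR_BGR2HSV); m=cv2.inRange(h,(18,130,60),(35,255,255))
    c=max(cv2.findContours(m,cv2.RETR_EXTERNAL,cv2.CHAIN_APPROX_NONE)[0],key=cv2.contourArea)[:,0]
    q=(ray(c,K,T,.026)[:,:2]-p[:2])@A*1000; mid=np.array([57,122])
    for s,n in((1,"rail side"),(-1,"keeper side")):
        k=(abs(q[:,1]-122)<22)&(s*(q[:,0]-mid[0])>13); f=np.polyfit(q[k,1],q[k,0],1); print(n,"x at y=94,150:",np.polyval(f,[94,150]).round(2))
    g=cv2.cvtColor(im,cv2.COLOR_BGR2GRAY).astype(float)
    out=[]
    for y in np.arange(0,85,2.):   # rail inner top edge: strongest gradient near x=75 at z=.024
        xs=np.arange(70,80,.1); uv=topix(np.c_[[p[:2]+A@[x/1e3,y/1e3] for x in xs],np.full(len(xs),.024)],K,T).astype(np.float32)
        v=cv2.remap(g.astype(np.float32),uv[:,:1],uv[:,1:],cv2.INTER_LINEAR)[:,0]; out.append((y,xs[v.argmin()]))
    o=np.array(out); f=np.polyfit(o[:,0],o[:,1],1); r=o[:,1]-np.polyval(f,o[:,0]); o=o[abs(r)<2*np.std(r)]; f=np.polyfit(o[:,0],o[:,1],1); print("rail dark line x at 0,94,150",np.polyval(f,[0,94,150]).round(2))
edges(im,K,T)
u=topix([np.r_[p[:2]+A@[.057,.122],.026]],K,T)[0].astype(int)
cv2.imwrite("pics/w5.png",cv2.resize(im[u[1]-45:u[1]+45,u[0]-60:u[0]+60],None,fx=6,fy=6,interpolation=cv2.INTER_CUBIC))
```

```text
t 29.45 tool jig mm [23.3 81. ] z 0.2004 yaw rel 0.02 F jig [0.1 0.2] tilt [ 0.001 -0.    -1.   ]
wrist obj jig [-14.   10.7] [40.5 39.8] ang 29.0
wrist obj jig [ 57.2 123.5] [35.2 55.4] ang 0.1
rail side x at y=94,150: [74.98 74.65]
keeper side x at y=94,150: [40.92 40.01]
rail dark line x at 0,94,150 [75.77 75.68 75.64]
```

View pics/w5.png

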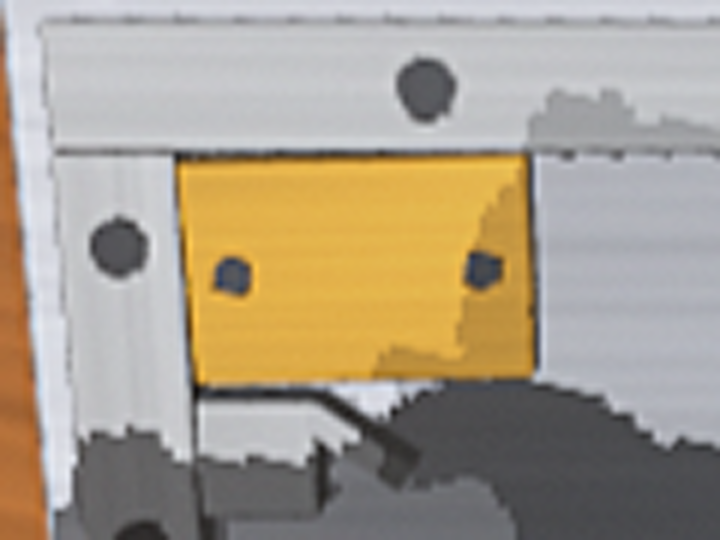

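The blank is seated within about 0.5 mm of the rail and against the end stop. The disc still measures where it started, and the robot is clear of everything.

```bash
python3 -c "
from workcell import bot
print(bot.finish_job())"
```

```text
the job is handed in; nothing more can be done
None
```

The oblong brass blank was pushed flat to the rail, then slid into the corner pocket until it stalled on the end stop. It ended within about 0.5 mm of the rail (roughly 0.5° of tilt), the disc measured unmoved, and I saw no contact with the punch or anything else on the bench. The job was handed in at about 29 s.

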